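Snap the lid rim down on a fermenting pail

ROBOT

A 6-joint arm with a two-finger parallel gripper is mounted at the origin on the work surface. World frame = base frame: x ahead of the robot, y to its left, z up, the work surface at z = 0. Lengths are in m, angles in degrees, forces in N, time in s.
With the tool pointing down it reaches from about 0.3 to 0.825 m from the base axis. Payload 5.4 kg.
Tool frame: the origin (TCP) lies at the very end of the fingers, on their centre line; the grasp point (between the pads) lies grasp_offset behind it (grasp_offset is the distance from the TCP to the grasp point, in m); z points along the fingers, y is the line along which they close (so a half turn about z gives the same grasp; the last joint's range is limited). The gripper opens to 92 mm and grips with 3 to 60 N. Pads are 20 mm wide; open, the fingers measure 128 mm over their backs; the gripper's body (75 mm by 189 mm) begins 69 mm behind the grasp point.
Start: joints at [63.363, 9.076, 91.501, -0, 79.423, -12.038], TCP at [0.145, 0.556, 0.215] pointing down, gripper open.
Joint ranges: [-166.64, 166.64], [-54.1, 131.32], [10.49, 154.53], [-73.88, 253.88], [9.74, 151.15], [-171.62, 171.62]. Speed limits (degrees/s): [147.25, 147.25, 180, 180, 180, 180].

INTERFACE

Orientations are given as a 3x3 rotation matrix whose columns are the frame's x, y, z axes.
In Python, from workcell import * gives the robot as it stands.
- The arm moves only by the tool jog_arm, never from a script. Its argument "increments" is text: rows parted by semicolons, each of 6 numbers parted by spaces: the shift along the tool's x, y, z in cm, then the turn, a rotation vector about the tool's x, y, z in degrees. In form: x y z rx ry rz; .... A call has 1 to 12 rows; each row is the pose to reach, as a shift and turn from the pose commanded when the call began, along the tool's axes at that moment; what a row does not reach only later rows make up. A row lasts 1/12 s, in which the tool goes at most 41.7 mm and 7.16 degrees, less where a joint would pass 70% of its speed; a pose out of reach is approached as far as the arm can. A call with a gripper value outside its range is refused whole. "fingers" is the opening, from 0 (shut) to 1 (fully open), set as the call begins (left out, the last holds). The fingers move at their own pace and stop on an object; the grip force is fixed at half the most. Time passes only in rows, so rows that repeat a pose let the fingers close. It gives the time, the measured TCP pose, the force, the opening and the grip force at its end, in the units of the state.
- observe(): the state, without advancing time (a new reading comes with each control period).
- get_image(name): name is "side" or "top" or "wrist"; returns the picture (420x560x3 uint8, red, green, blue); there is no depth.
- camera_params(name): a dict with "intrinsics" (3x3 intrinsics, pixels), "R" (3x3) and "t" (3): a world point X has camera coordinates R X + t. Camera axes: x right, y down, z forward; pixel columns grow to the right and rows downward; lengths in m; the calibration is good to about 2 mm. A picture is of the moment at which its call begins: read the wrist's pose just before it. camera_params takes no time and is no camera call; for the wrist camera it gives the pose at the moment of the call.
- close_job(): hands the job in; it is judged then, once.
The state is a dict: "t": time; "joint_positions": joint angles; "qd": joint speeds; "effort": joint torques, N m; "tool_pos": TCP position; "tcp_rot": TCP orientation; "wrist_force": force on the tool from outside, world axes, zero at the start; "wrist_torque": the same for the moment, N m; "grip_width": opening from 0.0 (shut) to 1.0 (fully open); "gripper_force": force on a finger pad.
Only numpy, scipy, OpenCV 4.12 (cv2) and the standard library are available. Lean on these libraries where they do the work, as an engineer would, in place of code of your own. Each camera call takes 0.05 s, during which the arm holds its last target. There are 200 camera calls.

TASK

The lid has only been laid on the pale plastic fermenting pail and its rim still stands proud. Run your fingertips round the rim with light pressure until it has snapped fully down all the way round, then take the hand away. Do not lean hard on the lid, do not lift or shove the pail, and leave the rubber breather in the lid and the bottles, spare bung and spoon around the pail where they are.

Things in the scene. Friction and masses are not known exactly. Their poses are not given: they have to be found in the camera images.
- pail: one-gallon plastic fermenting pail, full and heavy (3 to 5 kg), standing loose on the table, with a white snap lid laid on it. Origin at the centre of its base, on the table; z up. Outer diameter 156 mm at the base, 187 mm under the lid, 197 mm over the lid's rim. A thin wire bail hangs at its side below the lid
- lid_center (a point): point on the pail's axis at the height of the rim's top when fully down: 190 mm above the table. The rim is a ring 19 mm wide, radius 79 to 98 mm about this axis (its middle runs at 88.5 mm), flat on top but for shallow bevelled notches 3 mm deep and 10 mm wide across it every 28 mm. Unsnapped it stands 195 mm above the table
- lid_panel (a point): centre of the lid's panel, sunk inside the rim: 176 mm above the table. A low wall, radius 75 to 78 mm and 184.5 mm above the table, stands round it just inside the tabs
- breather: black rubber breather bung, mushroom shaped, 35 mm across, sitting loose in the grommet at the centre of the lid; its origin is at the level of the panel, its top 31 mm above that (207 mm above the table); leave it in its hole
- rim0 (a point): top of the rim at its middle line, 0 degrees round from the pail's +x axis (counter-clockwise from above); moves with the rim. Starts 5 mm above the fully-down height. The rim is springy: 12 to 16 N presses a first place down to its firm stop (less beside a part already down) and draws some 100 mm to each side partly down; let go, it stays down, springing back about 1 mm
- rim1 (a point): top of the rim at its middle line, 36 degrees round from the pail's +x axis (counter-clockwise from above); moves with the rim, as rim0
- rim2 (a point): top of the rim at its middle line, 72 degrees round from the pail's +x axis (counter-clockwise from above); moves with the rim, as rim0
- rim3 (a point): top of the rim at its middle line, 108 degrees round from the pail's +x axis (counter-clockwise from above); moves with the rim, as rim0
- rim4 (a point): top of the rim at its middle line, 144 degrees round from the pail's +x axis (counter-clockwise from above); moves with the rim, as rim0
- rim5 (a point): top of the rim at its middle line, 180 degrees round from the pail's +x axis (counter-clockwise from above); moves with the rim, as rim0
- rim6 (a point): top of the rim at its middle line, 216 degrees round from the pail's +x axis (counter-clockwise from above); moves with the rim, as rim0
- rim7 (a point): top of the rim at its middle line, 252 degrees round from the pail's +x axis (counter-clockwise from above); moves with the rim, as rim0
- rim8 (a point): top of the rim at its middle line, 288 degrees round from the pail's +x axis (counter-clockwise from above); moves with the rim, as rim0
- rim9 (a point): top of the rim at its middle line, 324 degrees round from the pail's +x axis (counter-clockwise from above); moves with the rim, as rim0
- bottle_a: small green wine bottle, 50 mm across, 180 mm tall, standing beside the pail towards its +y side; origin at the centre of its base; leave alone
- bottle_b: the same kind of bottle, beside the pail towards its -y side; origin at the centre of its base; leave alone
- bung: spare black rubber bung, 38 mm across, 32 mm tall, standing on the table near the pail; origin at the centre of its base; leave alone
- spoon: white stirring spoon 260 mm long lying crosswise on the table beyond the pail; origin near its middle; leave alone
Things that resemble listed ones, but are neither listed nor needed, are in the scene too. Leave any blue look-alike of the breather alone.

How it is judged (in metres and radians):
At the end, for the whole second after the job is handed in: The rim is down to within 1.5 mm of its stop at all ten listed points round it; the pail stands upright within 30 mm of where it was; the breather still sits in the lid; the two bottles, the spare bung and the spoon are within 30 mm of where they were (z of each of rim0, rim1, rim2, rim3, rim4, rim5, rim6, rim7, rim8, rim9 in the frame of pail below 0.1915 m and angle between pail's own z axis and vertical below 0.05 rad and distance of each of pail, bottle_a, bottle_b, bung, spoon from where it was at the start of the episode below 0.03 m and linear speed of pail below 0.02 m/s and distance between breather and lid_center below 0.022 m and angle between breather's own z axis and vertical below 0.3 rad); the robot touches nothing.
It fails at once if the pail is lifted or tipped (height (world z) of pail above 0.008 m or angle between pail's own z axis and vertical above 0.1 rad).
It fails at once if the pail is shoved more than 30 mm (distance of pail from where it was at the start of the episode above 0.03 m).
It fails at once if the lid is leaned on with more than 40 N (contact force between any of the fingers, the arm and pail above 40 N).
It fails at once if the breather is pulled out of the lid (distance between breather and lid_center above 0.025 m).
It fails at once if a bottle, the spare bung or the spoon is moved more than 30 mm (distance of any of bottle_a, bottle_b, bung, spoon from where it was at the start of the episode above 0.03 m).
It also fails if it takes over 56 s, if anything falls off the work surface, if the arm or the gripper's body presses on something with over 40 N, if the wrist force passes 120 N, or if a joint passes its speed limit or range.

## Working session

There is one attempt and no reset: what is moved stays moved. The work goes in short steps, Python scripts to look and compute and a tool call to move; the robot and the scene stay as the last step left them, time stands still between calls to the robot, and variables do not carry over. Pictures are saved under pics/ and viewed, at most 10 in all, crops included, and the job is handed in when it is done.

Besides the shell and the picture viewer there is one more tool, called as name(argument=value, ...), one argument or row to a line, values as JSON. jog_arm: Moves the arm, as the interface text tells. Its arguments: {"type":"object","properties":{"increments":{"type":"string"},"fingers":{"type":"number"}},"required":["increments"]}

```bash
mkdir -p pics; python3 - <<'E'
from workcell import *
import cv2,numpy as np
for n in("top","side"):
    cv2.imwrite(f"pics/{n}0.png",get_image(n)[:,:,::-1])
    p=camera_params(n);print(n,p["intrinsics"],p["R"],p["t"])
o=observe();print(o["t"],o["tool_pos"],o["tcp_rot"],o["wrist_force"],o["grip_width"])
E
```

```text
top [[534.90262869   0.         277.35660397]
 [  0.         534.90262869 211.80059617]
 [  0.           0.           1.        ]] [[-0.01282866 -0.99984715 -0.01187875]
 [-0.98472185  0.01469604 -0.17351343]
 [ 0.17366148  0.00947132 -0.98475986]] [0.09663872 0.57704922 1.10753167]
side [[534.68366707   0.         275.36084925]
 [  0.         534.68366707 207.6803964 ]
 [  0.           0.           1.        ]] [[ 0.85243077 -0.52275827  0.00925085]
 [-0.27144443 -0.45761176 -0.84670502]
 [ 0.44685535  0.71924632 -0.53198217]] [-0.45603634  0.29651701  0.81318235]
0.1 [0.14468173 0.55591269 0.21372911] [[-9.67708685e-01  2.52069995e-01 -7.86418568e-04]
 [ 2.52070937e-01  9.67707572e-01 -1.51551397e-03]
 [ 3.79007603e-04 -1.66480930e-03 -9.99998542e-01]] [-0.19968523 -0.13117682  0.20481025] 1.0032118832732575
```

View pics/top0.png

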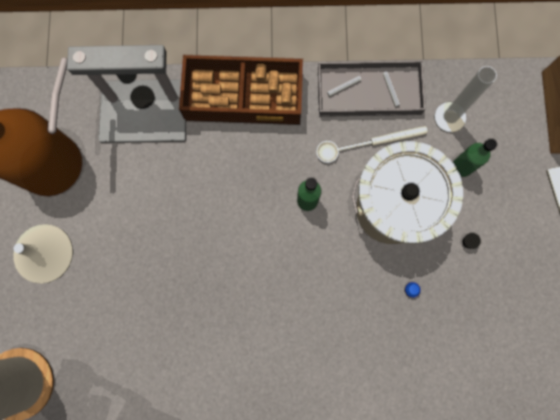

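View pics/side0.png

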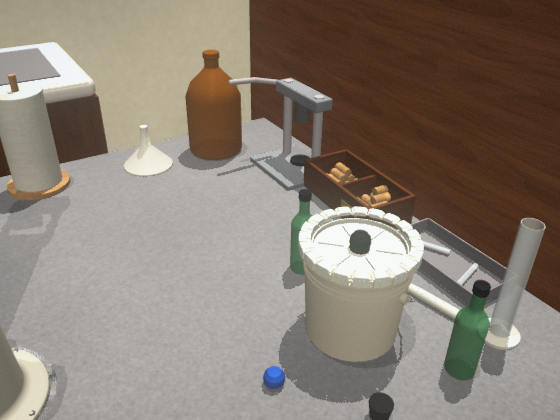

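Top view: the lid is centred at about (411,191) with the breather at (410,191). The bottles are at (309,195) and (470,160), the spare bung at (471,241), and the blue look-alike at (413,290). The side view agrees: lid centre about (360,245).

```bash
cat >h.py <<'E'
import numpy as np,cv2
from workcell import *
def ray(n,uv,z,p=None):
    p=p or camera_params(n);K,R,t=(np.array(p[k]) for k in("intrinsics","R","t"))
    uv=np.atleast_2d(uv).astype(float)
    d=np.c_[uv,np.ones(len(uv))]@np.linalg.inv(K).T@R; c=-R.T@t
    return c+d*((z-c[2])/d[:,2])[:,None]
def circ(P):
    A=np.c_[2*P[:,:2],np.ones(len(P))];s=np.linalg.lstsq(A,(P[:,:2]**2).sum(1),rcond=None)[0]
    return s[0],s[1],np.sqrt(s[2]+s[0]**2+s[1]**2)
E
python3 - <<'E'
from h import *
for n,c0 in(("top",(411,191)),("side",(360,245))):
    im=cv2.imread(f"pics/{n}0.png");g=im.min(2)
    m=((g>150)*255).astype(np.uint8)
    m=cv2.morphologyEx(m,cv2.MORPH_OPEN,np.ones((7,7)));m=cv2.morphologyEx(m,cv2.MORPH_CLOSE,np.ones((9,9)))
    cs=cv2.findContours(m,cv2.RETR_EXTERNAL,cv2.CHAIN_APPROX_NONE)[0]
    c=max(cs,key=lambda c:cv2.contourArea(c)*(cv2.pointPolygonTest(c,c0,False)>0))
    c=cv2.convexHull(c)[:,0];P=ray(n,c,.194);f=circ(P)
    r=np.hypot(P[:,0]-f[0],P[:,1]-f[1]);print(n,cv2.boundingRect(c),f,r.min(),r.max())
    # breather top blob
    b=((im.max(2)<60)*255).astype(np.uint8)
    k,l,s,ce=cv2.connectedComponentsWithStats(b)
    i=min(range(1,k),key=lambda i:np.hypot(*(ce[i]-c0))+(s[i,4]<40)*999);print("breather",ce[i],s[i],ray(n,ce[i],.197))
t=lambda uv,z:ray("top",uv,z).round(3)
print("botA cap",t((310,183),.18),"botB cap",t((489,145),.18),"bung",t((471,241),.03),"cylinder top?",t((486,75),.25),t((451,118),.0))
E
```

```text
top (359, 127, 105, 116) (np.float64(0.5987901844841304), np.float64(-0.16772873442675038), np.float64(0.10328534969786139)) 0.09311107515726888 0.12069880098837228
breather [409.75862069 191.55172414] [402 184  16  16 203] [[ 0.58782122 -0.16427312  0.197     ]]
side (6, 135, 477, 285) (np.float64(0.4000205744943326), np.float64(-0.037050907484291344), np.float64(0.38150359641141574)) 0.3036768858884951 0.4449274303969361
breather [297.4 163.3] [291 161  14   5  40] [[0.6427008  0.09523325 0.197     ]]
botA cap [[0.611 0.023 0.18 ]] botB cap [[ 0.682 -0.328  0.18 ]] bung [[ 0.511 -0.332  0.03 ]] cylinder top? [[ 0.796 -0.305  0.25 ]] [[ 0.803 -0.318  0.   ]]
```

```bash
python3 - <<'E'
from h import *
im=cv2.imread("pics/top0.png");g=im.min(2)
m=((g>150)*255).astype(np.uint8);m=cv2.morphologyEx(m,cv2.MORPH_CLOSE,np.ones((9,9)))
c0=np.array((411,191));pts=[]
for a in np.radians(range(0,360,2)):
    r=np.arange(25,75,.5);q=np.round(c0+np.c_[np.cos(a)*r,np.sin(a)*r]).astype(int)
    v=m[q[:,1],q[:,0]];k=np.where(v==0)[0]
    if len(k) and r[k[0]]<62: pts.append(c0+r[k[0]]*np.array([np.cos(a),np.sin(a)]))
P=ray("top",pts,.193)
for _ in range(6):
    f=circ(P);d=np.hypot(P[:,0]-f[0],P[:,1]-f[1])-f[2];P=P[abs(d)<max(.0025,2*d.std())]
    print(len(P),np.round(f,4),d.std().round(4))
print("breather z.2",ray("top",(409.8,191.5),.2).round(4), ray("side",(360,240),.2).round(4))
for z in(0,.28):print(z,"roll top",ray("top",(18,383),z).round(3),"side base",ray("side",(38,183),z).round(3),"side rod",ray("side",(13,80),z).round(3))
o=observe();R=np.array(o["tcp_rot"]);d=np.array([f[0],f[1],.3])-o["tool_pos"];print("tool shift cm",(R.T@d*100).round(2))
E
```

```text
153 [ 0.5923 -0.1667  0.1004] 0.0027
149 [ 0.5912 -0.167   0.0998] 0.0011
148 [ 0.5911 -0.1672  0.0997] 0.0009
148 [ 0.5912 -0.1672  0.0998] 0.0009
148 [ 0.5912 -0.1672  0.0998] 0.0009
148 [ 0.5912 -0.1672  0.0998] 0.0009
breather z.2 [[ 0.5873 -0.1636  0.2   ]] [[ 0.5801 -0.1769  0.2   ]]
0 roll top [[0.221 0.653 0.   ]] side base [[0.218 0.658 0.   ]] side rod [[0.298 1.545 0.   ]]
0.28 roll top [[0.258 0.517 0.28 ]] side base [[0.172 0.11  0.28 ]] side rod [[0.22  0.636 0.28 ]]
tool shift cm [-61.43 -58.73  -8.55]
```

jog_arm(
  increments="0 0 -4 0 0 0; -1 -2 -8.5 0 0 0; -5 -5 -8.5 0 0 0; -61.4 -58.7 -8.5 0 0 0; -61.4 -58.7 -8.5 0 0 0; -61.4 -58.7 -8.5 0 0 0; -61.4 -58.7 -8.5 0 0 0; -61.4 -58.7 -8.5 0 0 0; -61.4 -58.7 -8.5 0 0 0; -61.4 -58.7 -8.5 0 0 0; -61.4 -58.7 -8.5 0 0 0; -61.4 -58.7 -8.5 0 0 0",
  fingers=0,
)

```text
t: 1.1
tool_pos: [0.3718, 0.1849, 0.2985]
tcp_rot: [[-0.968, 0.252, 0.0], [0.252, 0.968, 0.0], [-0.0, 0.0, -1.0]]
wrist_force: [1.2, 1.0, -0.7]
grip_width: 0.152
gripper_force: 0.0
```

jog_arm(
  increments="-30.1 -28.5 -2 0 0 0; -30.1 -28.5 -2 0 0 0; -30.1 -28.5 -2 0 0 0; -30.1 -28.5 -2 0 0 0; -30.1 -28.5 -2 0 0 0; -30.1 -28.5 -2 0 0 0; -30.1 -28.5 -2 0 0 0; -30.1 -28.5 -2 0 0 0; -30.1 -28.5 -2 0 0 0; -30.1 -28.5 -2 0 0 0; -30.1 -28.5 -2 0 0 0; -30.1 -28.5 -2 0 0 0",
)

```text
t: 2.1
tool_pos: [0.5909, -0.1663, 0.3167]
tcp_rot: [[-0.967, 0.254, -0.003], [0.254, 0.967, 0.002], [0.003, 0.001, -1.0]]
wrist_force: [0.2, 0.5, 0.0]
grip_width: 0.003
gripper_force: 0.0
```

```bash
python3 - <<'E'
from h import *
o=observe();p=camera_params("wrist");cv2.imwrite("pics/w1.png",get_image("wrist")[:,:,::-1])
print(o["t"],o["tool_pos"],o["wrist_force"],p)
E
```

```text
2.1 [ 0.59091084 -0.16631915  0.31670183] [0.15652212 0.45232779 0.02910067] {'intrinsics': array([[316.58991489,   0.        , 278.44207095],
       [  0.        , 316.58991489, 204.6297684 ],
       [  0.        ,   0.        ,   1.        ]]), 'R': array([[ 0.25453985,  0.96705788,  0.00291844],
       [ 0.93061256, -0.24576555,  0.27121864],
       [ 0.26300137, -0.06632002, -0.96251334]]), 't': array([ 0.00859876, -0.64948773,  0.32337651])}
```

View pics/w1.png

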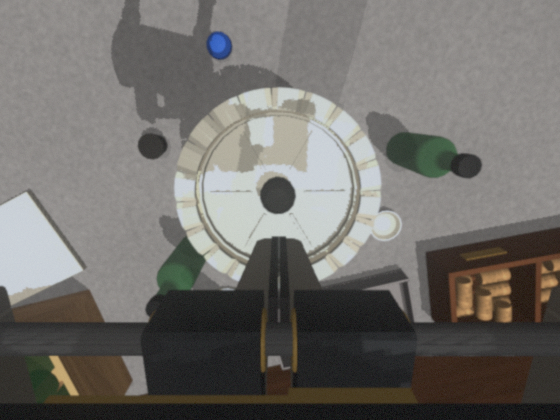

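Wrist view: the lid rim spans columns 175–381 with its near edge at row 87, the breather is at (278,195), and the closed fingertips are at (280,240). I'll check the centre from this view.

```bash
python3 - <<'E'
from h import *
im=cv2.imread("pics/w1.png");hsv=cv2.cvtColor(im,cv2.COLOR_BGR2HSV);g=cv2.GaussianBlur(im.min(2),(3,3),0)
c0=np.array((278,189.));pts=[]
for a in np.radians(list(range(-185,11,2))):
    r=np.arange(85,125,.5);q=c0+np.c_[np.cos(a)*r,np.sin(a)*r];qi=np.round(q).astype(int)
    v=g[qi[:,1],qi[:,0]].astype(float);d=v[:-6]-v[6:];k=np.argmax(d);
    if d[k]>30:pts.append(q[k+3])
P=ray("wrist",pts,.193)
for _ in range(6):
    f=circ(P);d=np.hypot(P[:,0]-f[0],P[:,1]-f[1])-f[2];print(len(P),np.round(f,4),d.std().round(4));P=P[abs(d)<max(.002,1.5*d.std())]
print(ray("wrist",(278,195),.203))
E
```

```text
91 [ 0.5922 -0.166   0.1024] 0.0037
83 [ 0.5899 -0.1642  0.0994] 0.001
80 [ 0.5899 -0.1645  0.0993] 0.0005
80 [ 0.5899 -0.1645  0.0993] 0.0005
80 [ 0.5899 -0.1645  0.0993] 0.0005
80 [ 0.5899 -0.1645  0.0993] 0.0005
[[ 0.58591685 -0.16283828  0.203     ]]
```

jog_arm(
  increments="8.95 0.1 0 0 0 0; 8.95 0.1 0 0 0 0; 8.95 0.1 0 0 0 0; 8.95 0.1 5 0 0 0; 8.95 0.1 9 0 0 0; 8.95 0.1 11 0 0 0; 8.95 0.1 11.5 0 0 0; 8.95 0.1 11.8 0 0 0; 8.95 0.1 11.8 0 0 0; 8.95 0.1 11.8 0 0 0",
)

```text
t: 2.98
tool_pos: [0.506, -0.1417, 0.2034]
tcp_rot: [[-0.968, 0.252, 0.004], [0.252, 0.968, -0.002], [-0.004, -0.001, -1.0]]
wrist_force: [0.1, 0.1, -0.1]
grip_width: 0.006
gripper_force: 0.0
```

jog_arm(
  increments="0 0 0.5 0 0 0; 0 0 0.8 0 0 0; 0 0 0.9 0 0 0; 0 0 1.0 0 0 0; 0 0 1.1 0 0 0; 0 0 1.1 0 0 0",
)

```text
t: 3.48
tool_pos: [0.5057, -0.142, 0.1923]
tcp_rot: [[-0.968, 0.252, 0.003], [0.252, 0.968, -0.002], [-0.003, -0.001, -1.0]]
wrist_force: [-3.3, 1.6, 10.6]
grip_width: 0.005
gripper_force: 5.0
```

jog_arm(
  increments="0 0 0.1 0 0 0; 0 0 0.2 0 0 0; 0 0 0.2 0 0 0",
)

```text
t: 3.73
tool_pos: [0.5057, -0.142, 0.191]
tcp_rot: [[-0.968, 0.252, 0.003], [0.252, 0.968, -0.002], [-0.003, -0.001, -1.0]]
wrist_force: [-4.2, 1.5, 14.1]
grip_width: 0.001
gripper_force: 6.7
```

jog_arm(
  increments="0 0 0.05 0 0 0; 0 0 0.1 0 0 0; 0 0 0.1 0 0 0",
)

```text
t: 3.98
tool_pos: [0.5057, -0.142, 0.1905]
tcp_rot: [[-0.968, 0.252, 0.003], [0.252, 0.968, -0.002], [-0.004, -0.001, -1.0]]
wrist_force: [-5.7, 2.6, 15.8]
grip_width: 0.003
gripper_force: 7.9
```

jog_arm(
  increments="0 0 0.05 0 0 0; 0 0 0.1 0 0 0; 0 0 0.1 0 0 0",
)

```text
t: 4.23
tool_pos: [0.5058, -0.1421, 0.1901]
tcp_rot: [[-0.968, 0.252, 0.003], [0.252, 0.968, -0.002], [-0.004, -0.001, -1.0]]
wrist_force: [-8.3, 3.7, 19.0]
grip_width: 0.002
gripper_force: 9.7
```

jog_arm(
  increments="0 0 -1 0 0 0; -1.7 5.2 -1 0 0 0; -1.7 5.2 -1 0 0 0; -1.7 5.2 -1 0 0 0; -1.7 5.2 -0.6 0 0 0; -1.7 5.2 -0.4 0 0 0; -1.7 5.2 -0.2 0 0 0; -1.7 5.2 -0.05 0 0 0; -1.7 5.2 -0.05 0 0 0; -1.7 5.2 -0.05 0 0 0",
)

```text
t: 5.07
tool_pos: [0.5351, -0.095, 0.1901]
tcp_rot: [[-0.968, 0.252, 0.004], [0.252, 0.968, 0.001], [-0.003, 0.002, -1.0]]
wrist_force: [-5.0, 8.1, 20.7]
grip_width: 0.006
gripper_force: 10.4
```

Good. Next, 72°.

jog_arm(
  increments="0 0 -1 0 0 0; -4.4 3.2 -1 0 0 0; -4.4 3.2 -1 0 0 0; -4.4 3.2 -1 0 0 0; -4.4 3.2 -0.6 0 0 0; -4.4 3.2 -0.4 0 0 0; -4.4 3.2 -0.2 0 0 0; -4.4 3.2 -0.05 0 0 0; -4.4 3.2 0 0 0 0; -4.4 3.2 0 0 0 0",
)

```text
t: 5.9
tool_pos: [0.5855, -0.0759, 0.19]
tcp_rot: [[-0.968, 0.253, 0.005], [0.253, 0.968, -0.0], [-0.005, 0.001, -1.0]]
wrist_force: [-2.3, 4.0, 16.0]
grip_width: 0.005
gripper_force: 7.9
```

jog_arm(
  increments="0 0 -1 0 0 0; -5.5 0 -1 0 0 0; -5.5 0 -1 0 0 0; -5.5 0 -1 0 0 0; -5.5 0 -0.6 0 0 0; -5.5 0 -0.4 0 0 0; -5.5 0 -0.2 0 0 0; -5.5 0 -0.05 0 0 0; -5.5 0 0 0 0 0; -5.5 0 0 0 0 0",
)

```text
t: 6.73
tool_pos: [0.6384, -0.0898, 0.1898]
tcp_rot: [[-0.968, 0.252, 0.004], [0.252, 0.968, -0.002], [-0.005, -0.001, -1.0]]
wrist_force: [-1.3, 0.3, 12.0]
grip_width: 0.006
gripper_force: 5.7
```

jog_arm(
  increments="0 0 -1 0 0 0; -4.4 -3.2 -1 0 0 0; -4.4 -3.2 -1 0 0 0; -4.4 -3.2 -1 0 0 0; -4.4 -3.2 -0.6 0 0 0; -4.4 -3.2 -0.4 0 0 0; -4.4 -3.2 -0.2 0 0 0; -4.4 -3.2 0 0 0 0; -4.4 -3.2 0.05 0 0 0; -4.4 -3.2 0.05 0 0 0",
)

```text
t: 7.57
tool_pos: [0.673, -0.1312, 0.1899]
tcp_rot: [[-0.968, 0.251, 0.004], [0.251, 0.968, -0.003], [-0.004, -0.002, -1.0]]
wrist_force: [-3.6, -1.0, 13.1]
grip_width: 0.002
gripper_force: 6.6
```

jog_arm(
  increments="0 0 -1 0 0 0; -1.7 -5.2 -1 0 0 0; -1.7 -5.2 -1 0 0 0; -1.7 -5.2 -1 0 0 0; -1.7 -5.2 -0.6 0 0 0; -1.7 -5.2 -0.4 0 0 0; -1.7 -5.2 -0.2 0 0 0; -1.7 -5.2 -0.05 0 0 0; -1.7 -5.2 0 0 0 0; -1.7 -5.2 0 0 0 0",
)

```text
t: 8.4
tool_pos: [0.6766, -0.1858, 0.1899]
tcp_rot: [[-0.968, 0.251, 0.003], [0.251, 0.968, -0.003], [-0.004, -0.003, -1.0]]
wrist_force: [-4.7, -2.0, 14.0]
grip_width: 0.003
gripper_force: 7.2
```

jog_arm(
  increments="0 0 -1 0 0 0; 1.7 -5.2 -1 0 0 0; 1.7 -5.2 -1 0 0 0; 1.7 -5.2 -1 0 0 0; 1.7 -5.2 -0.6 0 0 0; 1.7 -5.2 -0.4 0 0 0; 1.7 -5.2 -0.2 0 0 0; 1.7 -5.2 -0.05 0 0 0; 1.7 -5.2 0 0 0 0; 1.7 -5.2 0 0 0 0",
)

```text
t: 9.23
tool_pos: [0.6474, -0.2319, 0.1898]
tcp_rot: [[-0.968, 0.251, 0.002], [0.251, 0.968, -0.003], [-0.003, -0.003, -1.0]]
wrist_force: [-6.5, -0.8, 15.8]
grip_width: 0.005
gripper_force: 8.2
```

jog_arm(
  increments="0 0 -1 0 0 0; 4.4 -3.2 -1 0 0 0; 4.4 -3.2 -1 0 0 0; 4.4 -3.2 -1 0 0 0; 4.4 -3.2 -0.6 0 0 0; 4.4 -3.2 -0.4 0 0 0; 4.4 -3.2 -0.2 0 0 0; 4.4 -3.2 -0.05 0 0 0; 4.4 -3.2 0 0 0 0; 4.4 -3.2 0 0 0 0",
)

```text
t: 10.07
tool_pos: [0.5973, -0.2518, 0.1898]
tcp_rot: [[-0.968, 0.251, 0.002], [0.251, 0.968, -0.002], [-0.003, -0.002, -1.0]]
wrist_force: [-7.0, 1.4, 16.8]
grip_width: 0.001
gripper_force: 8.7
```

jog_arm(
  increments="0 0 -1 0 0 0; 5.5 0 -1 0 0 0; 5.5 0 -1 0 0 0; 5.5 0 -1 0 0 0; 5.5 0 -0.6 0 0 0; 5.5 0 -0.4 0 0 0; 5.5 0 -0.2 0 0 0; 5.5 0 -0.05 0 0 0; 5.5 0 0 0 0 0; 5.5 0 0 0 0 0",
)

```text
t: 10.9
tool_pos: [0.5444, -0.2389, 0.1899]
tcp_rot: [[-0.968, 0.251, 0.003], [0.251, 0.968, -0.003], [-0.003, -0.002, -1.0]]
wrist_force: [-6.8, 3.5, 17.5]
grip_width: 0.004
gripper_force: 8.9
```

jog_arm(
  increments="0 0 -1 0 0 0; 4.4 3.2 -1 0 0 0; 4.4 3.2 -1 0 0 0; 4.4 3.2 -1 0 0 0; 4.4 3.2 -0.6 0 0 0; 4.4 3.2 -0.4 0 0 0; 4.4 3.2 -0.2 0 0 0; 4.4 3.2 -0.05 0 0 0; 4.4 3.2 0 0 0 0; 4.4 3.2 0 0 0 0",
)

```text
t: 11.73
tool_pos: [0.5095, -0.1977, 0.19]
tcp_rot: [[-0.968, 0.252, 0.002], [0.252, 0.968, -0.003], [-0.003, -0.002, -1.0]]
wrist_force: [-8.1, 3.2, 19.4]
grip_width: 0.003
gripper_force: 10.2
```

jog_arm(
  increments="0 0 -1 0 0 0; 1.3 2.5 -1 0 0 0; 1.3 2.5 -1 0 0 0; 1.3 2.5 -1 0 0 0; 1.3 2.5 -0.6 0 0 0; 1.3 2.5 -0.4 0 0 0; 1.3 2.5 -0.2 0 0 0; 1.3 2.5 -0.05 0 0 0; 1.3 2.5 0 0 0 0; 1.3 2.5 0 0 0 0",
)

```text
t: 12.57
tool_pos: [0.5023, -0.1702, 0.1899]
tcp_rot: [[-0.968, 0.252, 0.001], [0.252, 0.968, -0.003], [-0.002, -0.002, -1.0]]
wrist_force: [-10.1, 3.4, 23.6]
grip_width: 0.006
gripper_force: 11.8
```

jog_arm(
  increments="0 0 -1 0 0 0; 0 5.5 -1 0 0 0; 0 5.5 -1 0 0 0; 0 5.5 -1 0 0 0; 0 5.5 -0.6 0 0 0; 0 5.5 -0.4 0 0 0; 0 5.5 -0.2 0 0 0; 0 5.5 -0.05 0 0 0; 0 5.5 0 0 0 0; 0 5.5 0 0 0 0",
)

```text
t: 13.4
tool_pos: [0.5161, -0.1161, 0.19]
tcp_rot: [[-0.967, 0.253, 0.002], [0.253, 0.967, 0.0], [-0.002, 0.001, -1.0]]
wrist_force: [-9.1, 6.2, 25.7]
grip_width: 0.005
gripper_force: 12.6
```

jog_arm(
  increments="0 0 -1 0 0 0; -3.2 4.4 -1 0 0 0; -3.2 4.4 -1 0 0 0; -3.2 4.4 -1 0 0 0; -3.2 4.4 -0.6 0 0 0; -3.2 4.4 -0.4 0 0 0; -3.2 4.4 -0.2 0 0 0; -3.2 4.4 -0.05 0 0 0; -3.2 4.4 0 0 0 0; -3.2 4.4 0 0 0 0",
)

```text
t: 14.23
tool_pos: [0.5581, -0.0812, 0.1899]
tcp_rot: [[-0.968, 0.253, 0.004], [0.253, 0.968, 0.0], [-0.003, 0.001, -1.0]]
wrist_force: [-6.3, 5.8, 20.9]
grip_width: 0.004
gripper_force: 10.6
```

jog_arm(
  increments="0 0 -1 0 0 0; -5.2 1.7 -1 0 0 0; -5.2 1.7 -1 0 0 0; -5.2 1.7 -1 0 0 0; -5.2 1.7 -0.6 0 0 0; -5.2 1.7 -0.4 0 0 0; -5.2 1.7 -0.2 0 0 0; -5.2 1.7 0 0 0 0; -5.2 1.7 0.05 0 0 0; -5.2 1.7 0.05 0 0 0",
)

```text
t: 15.07
tool_pos: [0.6127, -0.0778, 0.1896]
tcp_rot: [[-0.968, 0.252, 0.005], [0.252, 0.968, -0.001], [-0.005, 0.0, -1.0]]
wrist_force: [-2.5, 2.9, 16.8]
grip_width: 0.004
gripper_force: 8.3
```

jog_arm(
  increments="0 0 -1 0 0 0; -5.2 -1.7 -1 0 0 0; -5.2 -1.7 -1 0 0 0; -5.2 -1.7 -1 0 0 0; -5.2 -1.7 -0.6 0 0 0; -5.2 -1.7 -0.4 0 0 0; -5.2 -1.7 -0.2 0 0 0; -5.2 -1.7 0 0 0 0; -5.2 -1.7 0.05 0 0 0; -5.2 -1.7 0.05 0 0 0",
)

```text
t: 15.9
tool_pos: [0.6585, -0.107, 0.1897]
tcp_rot: [[-0.968, 0.251, 0.004], [0.251, 0.968, -0.002], [-0.005, -0.001, -1.0]]
wrist_force: [-4.2, 1.1, 16.2]
grip_width: 0.002
gripper_force: 8.2
```

jog_arm(
  increments="0 0 -1 0 0 0; -3.2 -4.4 -1 0 0 0; -3.2 -4.4 -1 0 0 0; -3.2 -4.4 -1 0 0 0; -3.2 -4.4 -0.6 0 0 0; -3.2 -4.4 -0.4 0 0 0; -3.2 -4.4 -0.2 0 0 0; -3.2 -4.4 -0.05 0 0 0; -3.2 -4.4 0 0 0 0; -3.2 -4.4 0 0 0 0",
)

```text
t: 16.73
tool_pos: [0.6788, -0.157, 0.1897]
tcp_rot: [[-0.968, 0.251, 0.004], [0.251, 0.968, -0.003], [-0.005, -0.002, -1.0]]
wrist_force: [-5.6, -0.6, 17.3]
grip_width: 0.005
gripper_force: 8.2
```

jog_arm(
  increments="0 0 -1 0 0 0; 0 -5.5 -1 0 0 0; 0 -5.5 -1 0 0 0; 0 -5.5 -1 0 0 0; 0 -5.5 -0.6 0 0 0; 0 -5.5 -0.4 0 0 0; 0 -5.5 -0.2 0 0 0; 0 -5.5 -0.05 0 0 0; 0 -5.5 0 0 0 0; 0 -5.5 0 0 0 0",
)

```text
t: 17.57
tool_pos: [0.6653, -0.2105, 0.1897]
tcp_rot: [[-0.968, 0.251, 0.004], [0.251, 0.968, -0.003], [-0.004, -0.002, -1.0]]
wrist_force: [-6.1, -0.8, 16.7]
grip_width: 0.005
gripper_force: 9.1
```

jog_arm(
  increments="0 0 -1 0 0 0; 3.2 -4.4 -1 0 0 0; 3.2 -4.4 -1 0 0 0; 3.2 -4.4 -1 0 0 0; 3.2 -4.4 -0.6 0 0 0; 3.2 -4.4 -0.4 0 0 0; 3.2 -4.4 -0.2 0 0 0; 3.2 -4.4 -0.05 0 0 0; 3.2 -4.4 0 0 0 0; 3.2 -4.4 0 0 0 0",
)

```text
t: 18.4
tool_pos: [0.6238, -0.2453, 0.1897]
tcp_rot: [[-0.968, 0.251, 0.003], [0.251, 0.968, -0.003], [-0.004, -0.003, -1.0]]
wrist_force: [-7.8, 1.3, 20.1]
grip_width: 0.004
gripper_force: 10.0
```

jog_arm(
  increments="0 0 -1 0 0 0; 5.2 -1.7 -1 0 0 0; 5.2 -1.7 -1 0 0 0; 5.2 -1.7 -1 0 0 0; 5.2 -1.7 -0.6 0 0 0; 5.2 -1.7 -0.4 0 0 0; 5.2 -1.7 -0.2 0 0 0; 5.2 -1.7 -0.05 0 0 0; 5.2 -1.7 0 0 0 0; 5.2 -1.7 0 0 0 0",
)

```text
t: 19.23
tool_pos: [0.5697, -0.2493, 0.1897]
tcp_rot: [[-0.968, 0.251, 0.003], [0.251, 0.968, -0.003], [-0.004, -0.002, -1.0]]
wrist_force: [-9.0, 2.9, 20.5]
grip_width: 0.001
gripper_force: 10.4
```

jog_arm(
  increments="0 0 -1 0 0 0; 5.2 1.7 -1 0 0 0; 5.2 1.7 -1 0 0 0; 5.2 1.7 -1 0 0 0; 5.2 1.7 -0.6 0 0 0; 5.2 1.7 -0.4 0 0 0; 5.2 1.7 -0.2 0 0 0; 5.2 1.7 -0.05 0 0 0; 5.2 1.7 -0.05 0 0 0; 5.2 1.7 -0.05 0 0 0",
)

```text
t: 20.07
tool_pos: [0.5236, -0.2207, 0.1899]
tcp_rot: [[-0.968, 0.252, 0.003], [0.252, 0.968, -0.003], [-0.004, -0.002, -1.0]]
wrist_force: [-8.5, 3.6, 20.9]
grip_width: 0.006
gripper_force: 10.2
```

jog_arm(
  increments="0 0 -0.05 0 0 0; 0 0 -0.1 0 0 0; 0 0 -0.1 0 0 0",
)

```text
t: 20.32
tool_pos: [0.5235, -0.2205, 0.1899]
tcp_rot: [[-0.968, 0.252, 0.003], [0.252, 0.968, -0.003], [-0.003, -0.002, -1.0]]
wrist_force: [-6.3, 3.2, 16.0]
grip_width: 0.008
gripper_force: 8.2
```

jog_arm(
  increments="0 0 -0.05 0 0 0; 0 0 -0.05 0 0 0; 0 0 -0.05 0 0 0",
)

```text
t: 20.57
tool_pos: [0.5235, -0.2204, 0.19]
tcp_rot: [[-0.968, 0.252, 0.003], [0.252, 0.968, -0.002], [-0.003, -0.002, -1.0]]
wrist_force: [-5.3, 1.7, 14.6]
grip_width: 0.007
gripper_force: 7.2
```

jog_arm(
  increments="0 0 -0.05 0 0 0; 0 0 -0.05 0 0 0; 0 0 -0.05 0 0 0",
)

```text
t: 20.82
tool_pos: [0.5234, -0.2203, 0.1901]
tcp_rot: [[-0.968, 0.252, 0.003], [0.252, 0.968, -0.002], [-0.003, -0.001, -1.0]]
wrist_force: [-3.8, 3.1, 11.2]
grip_width: 0.007
gripper_force: 6.2
```

jog_arm(
  increments="0 0 -1 0 0 0; -8.2 -8.2 -1 0 0 0; -10.4 0 -1 0 0 0; -8.3 6 -1 0 0 0; -8.3 6 -1 0 0 0; -8.3 6 -1 0 0 0; -8.3 6 -1 0 0 0; -8.3 6 -1 0 0 0; -8.3 6 -0.4 0 0 0; -8.3 6 -0.1 0 0 0; -8.3 6 -0.1 0 0 0; -8.3 6 -0.1 0 0 0",
)

```text
t: 21.82
tool_pos: [0.6164, -0.1826, 0.1877]
tcp_rot: [[-0.967, 0.253, -0.001], [0.253, 0.967, 0.0], [0.001, 0.0, -1.0]]
wrist_force: [-0.6, -0.3, -1.1]
grip_width: 0.005
gripper_force: 0.0
```

That probe target was wrong: it came down inside the rim, on the panel side, though without touching anything. I'll lift straight up and look.

jog_arm(
  increments="0 0 -4 0 0 0; 0 0 -8 0 0 0; 0 0 -12 0 0 0; 3.1 1.2 -13 0 0 0; 3.1 1.2 -13 0 0 0; 3.1 1.2 -13 0 0 0; 3.1 1.2 -13 0 0 0",
)

```text
t: 22.4
tool_pos: [0.5898, -0.1628, 0.3173]
tcp_rot: [[-0.968, 0.252, -0.001], [0.252, 0.968, 0.0], [0.001, 0.0, -1.0]]
wrist_force: [-0.4, -0.3, -0.7]
grip_width: 0.003
gripper_force: 0.0
```

```bash
python3 - <<'E'
from h import *
o=observe();print(o["t"],o["tool_pos"],o["wrist_force"])
w=get_image("wrist")[:,:,::-1];s=get_image("side")[:,:,::-1]
print("breather",ray("wrist",(278,195),.203))
cv2.imwrite("pics/w2.png",w)
a=cv2.resize(cv2.imread("pics/side0.png")[180:370,270:450],None,fx=2.2,fy=3);b=cv2.resize(s[180:370,270:450],None,fx=2.2,fy=3)
cv2.imwrite("pics/s2.png",np.hstack([a,b]))
E
```

```text
22.4 [ 0.58975972 -0.16279487  0.31732273] [-0.42545968 -0.25151728 -0.68788624]
breather [[ 0.58471278 -0.16071434  0.203     ]]
```

View pics/w2.png

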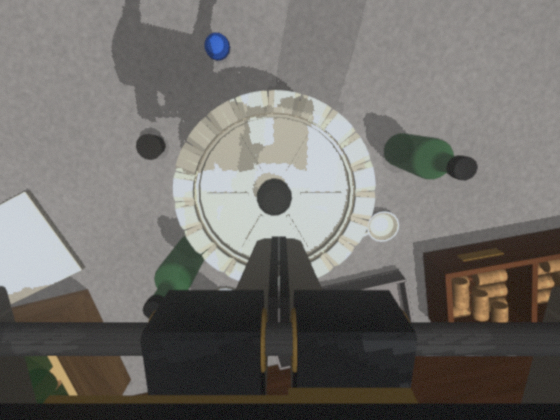

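View pics/s2.png

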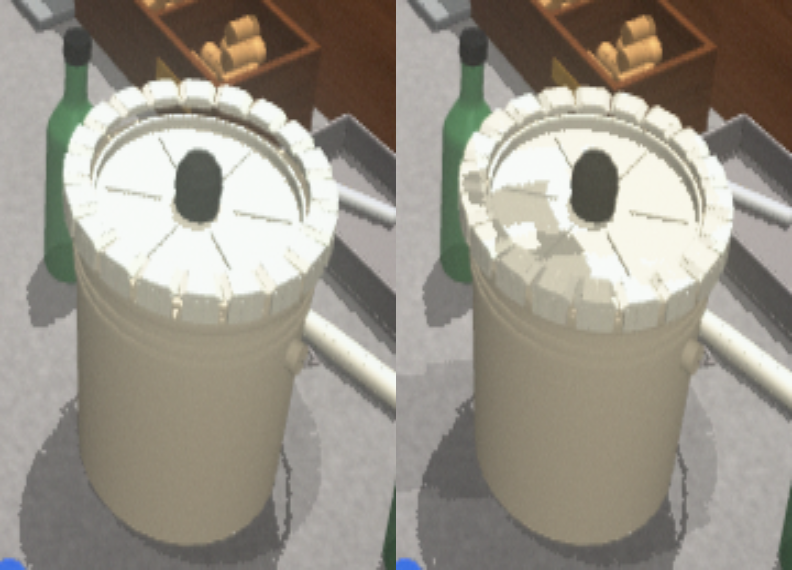

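Before and after views: the rim has dropped all round, the breather is centred at (275,197), and nothing has moved. I'll probe one released spot for spring-back.

jog_arm(
  increments="-8.9 -0.2 0 0 0 0; -8.9 -0.2 0 0 0 0; -8.9 -0.2 0 0 0 0; -8.9 -0.2 4 0 0 0; -8.9 -0.2 8 0 0 0; -8.9 -0.2 11.5 0 0 0; -8.9 -0.2 12 0 0 0; -8.9 -0.2 12.3 0 0 0; -8.9 -0.2 12.55 0 0 0; -8.9 -0.2 12.55 0 0 0; -8.9 -0.2 12.55 0 0 0; -8.9 -0.2 12.55 0 0 0",
)

```text
t: 23.5
tool_pos: [0.6761, -0.1872, 0.194]
tcp_rot: [[-0.968, 0.252, 0.002], [0.252, 0.968, -0.001], [-0.002, -0.0, -1.0]]
wrist_force: [0.7, 0.8, -0.1]
grip_width: 0.005
gripper_force: 0.0
```

jog_arm(
  increments="0 0 0.05 0 0 0; 0 0 0.05 0 0 0; 0 0 0.05 0 0 0",
)

```text
t: 23.75
tool_pos: [0.6757, -0.187, 0.1925]
tcp_rot: [[-0.968, 0.252, 0.0], [0.252, 0.968, -0.0], [-0.0, -0.0, -1.0]]
wrist_force: [-1.1, 0.2, -0.4]
grip_width: 0.005
gripper_force: 0.0
```

jog_arm(
  increments="0 0 0.05 0 0 0; 0 0 0.05 0 0 0; 0 0 0.05 0 0 0",
)

```text
t: 24.0
tool_pos: [0.6756, -0.1869, 0.1916]
tcp_rot: [[-0.968, 0.252, -0.0], [0.252, 0.968, 0.0], [0.0, 0.0, -1.0]]
wrist_force: [-0.3, 0.6, 0.1]
grip_width: 0.002
gripper_force: 0.0
```

jog_arm(
  increments="0 0 0.05 0 0 0; 0 0 0.05 0 0 0; 0 0 0.05 0 0 0",
)

```text
t: 24.25
tool_pos: [0.6756, -0.1869, 0.1911]
tcp_rot: [[-0.968, 0.252, -0.0], [0.252, 0.968, 0.0], [0.0, 0.0, -1.0]]
wrist_force: [0.9, -0.0, -0.0]
grip_width: 0.003
gripper_force: 0.0
```

jog_arm(
  increments="0 0 -4 0 0 0; 0 0 -8 0 0 0; 0 0 -12 0 0 0; 0 0 -12 0 0 0; 0 0 -12 0 0 0; 0 0 -12 0 0 0",
)

```text
t: 24.75
tool_pos: [0.6755, -0.1869, 0.3106]
tcp_rot: [[-0.968, 0.252, -0.0], [0.252, 0.968, 0.0], [0.0, 0.0, -1.0]]
wrist_force: [-0.1, 0.1, 0.2]
grip_width: 0.006
gripper_force: 0.0
```

The rim at the probed spot stands no higher than 0.191 m (no contact there), and the hand is clear. I'm handing in.

```bash
python3 -c "
from workcell import *
print(close_job())"
```

```text
the job is handed in; nothing more can be done
None
```

I pressed the rim to its stop at 20 places round the lid (wrist force about 27 N at most) and handed in with the hand clear at about 25 s of the 56 s; nothing else looked moved, the one released spot I probed was at or below 191.1 mm, and no verdict came back.

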